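# Seat the hole saw on its splined arbor and hold it home

## Robot

A 6-joint arm with a two-finger parallel gripper is mounted at the origin on the work surface. World frame = base frame: x ahead of the robot, y to its left, z up, the work surface at z = 0. Lengths are in m, angles in degrees, forces in N, time in s.
With the tool pointing down it reaches from about 0.25 to 0.725 m from the base axis. Payload 9.7 kg.
Tool frame: the origin (TCP) lies on the mounting face of the last link; the fingertips stand 173 mm ahead of it and the grasp point (between the pads) lies 155 mm ahead of it; z points along the fingers, y is the line along which they close (so a half turn about z gives the same grasp; the last joint's range is limited). The gripper opens to 85 mm and grips with 20 to 120 N. Pads are 22 mm wide; open, the fingers measure 114 mm over their backs; the gripper's body (76 mm by 85 mm) begins 54 mm behind the grasp point. The pads swing forward as they close: fully open they stand 13 mm farther back than shut.
Start: joints at [77.292, 4.979, 10.078, 95.1, 0, 90], TCP at [0.121, 0.537, 0.405] pointing down, gripper open.
Joint ranges: [-179.16, 179.16], [-48.56, 103.87], [-65.8, 70.77], [-126.05, 130.52], [-82.76, 87.17], [-180, 180]. Speed limits (degrees/s): [127.2, 127.2, 147.25, 180, 180, 180].

## Interface

Orientations are given as [roll, pitch, yaw] about the fixed x, y, z axes, in that order (R = Rz(yaw) Ry(pitch) Rx(roll)).
In Python, from workcell import bot, camera, camera_model, outline_of, pinpoint gives the robot as it stands.
- The arm moves only by the tool move_arm, never from a script. Its arguments are lists of equal length, an entry for each row: "jaw": the closure, from 0 (fully open) to 1 (shut); "delta_pos": the shift along the world's x, y, z in m, a list of three; "yaw": the turn about the world's z in rad. In form: {"jaw": [jaw, ...], "delta_pos": [[dx, dy, dz], ...], "yaw": [yaw, ...]}. A call has 1 to 10 rows; each row shifts and turns the commanded pose from where the row before left it; what a row does not reach is not made up. A row lasts 1/12 s, in which the tool goes at most 41.7 mm and 7.16 degrees, less where a joint would pass 70% of its speed; a pose out of reach is approached as far as the arm can. A call with a gripper value outside its range is refused whole. The fingers move at their own pace and stop on an object; "force" is the grip in N (left out, the last holds). Time passes only in rows, so rows that do not move let the fingers close. It gives the time, the measured TCP pose, the force, the opening and the grip force at its end, in the units of the state.
- bot.get_obs(): the state, without advancing time (a new reading comes with each control period).
- camera(name): name is "side" or "top" or "wrist"; returns the picture (384x512x3 uint8, red, green, blue); there is no depth.
- camera_model(name): a dict with "fx", "fy", "cx", "cy" (pixels), "k1" (the pictures are not rectified: a ray, as slopes to the right and down, at radius r is drawn at 1 + k1 r^2 times it, then the intrinsics apply), "R" (3x3) and "t" (3): a world point X has camera coordinates R X + t. Camera axes: x right, y down, z forward; pixel columns grow to the right and rows downward; lengths in m; the calibration is good to about 2 mm. A picture is of the moment at which its call begins: read the wrist's pose just before it. camera_model takes no time and is no camera call; for the wrist camera it gives the pose at the moment of the call.
- bot.job_done(): hands the job in; it is judged then, once.
Trained networks look in the newest picture that a camera, given by its name, has taken for a name from the list of things; names that differ only in an ending like _2 or _b are one class to them, and where a whole thing is asked for, a point or a joint stands for the part that bears it (a point fixed in the world has none). Each returns a list of dicts, best first, with "confidence" (0 to 1); they miss things now and then, are a little off and sometimes report something else, mostly with a low value. They report only what shows in the picture. A call takes as long as a camera call. They do not tell look-alikes from the thing itself.
- outline_of(camera, thing): "mask" (384x512 bool, what is visible of it) and "xy" ([column, row] in pixels, amid what is visible of it).
- pinpoint(camera, thing): "xy" ([column, row] in pixels: a listed point, or the origin of a listed thing).
The state is a dict: "time": time; "q": joint angles; "qd": joint speeds; "joint_efforts": joint torques, N m; "ee_pos": TCP position; "tcp_rot": TCP orientation; "wrist_force": force on the tool from outside, world axes, zero at the start; "torque": the same for the moment, N m; "opening": finger opening in m; "grasp_force": force on a finger pad.
Only numpy, scipy, OpenCV 4.12 (cv2) and the standard library are available. Lean on these libraries where they do the work, as an engineer would, in place of code of your own. Each camera call takes 0.05 s, during which the arm holds its last target. There are 200 camera calls.

## Task

The nest-box fronts need their entrance holes. Take the middle one of the three red hole saws (51 mm across), turn it so that its keyways match the splines of the arbor standing in the vice, slide it down over the pilot drill and press it fully home against the spring collar. Finish while still gripping it and pressing it down, level and fully home, so that I can lock the collar; leave the other two saws, the hammer and the nest-box panel where they are.

Things in the scene. Friction and masses are not known exactly. Their poses are not given: they have to be found in the camera images.
- saw: Saw to fit: red steel cup 51 mm across, 45 mm tall over its steel teeth, standing teeth up on the bench, 130 to 210 g, wall 3 mm. Back plate 7 mm thick, bore 18 mm across with four keyways 8.5 mm wide out to 13.7 mm from the centre at its own +x, +y, -x, -y (a quarter turn makes no difference). Origin: centre of the back plate's underside; z up through the open toothed end.
- saw_keyway (a point): The outer end of the saw's +x keyway, on the underside of the back plate, 13.7 mm from its centre. In the wall straight above each of the four keyways is a dark upright slot mark, 8 x 18 mm, seen outside and inside.
- arbor: Quick-change arbor fixed upright in the vice jaws; it does not turn. Origin: centre of its flat shoulder (26 mm across), 160 mm above the bench, where the underside of the saw's back plate sits when home; z up. On it a boss 16 mm across, 12 mm tall, with four pale brass splines 6 mm wide out to 12.5 mm from the axis at its own +x, +y, -x, -y.
- spline_top (a point): Centre of the boss's top, 12 mm above the shoulder. The splines' tops are chamfered over the last 2.5 mm. A saw that is not turned to match rests on the spline tops; splines and keyways mesh within about 0.1 rad of each other and have 1 mm play.
- pilot_tip (a point): Point of the pilot drill, 7 mm across, which stands on the boss; its point is 53 mm above the shoulder, on the arbor's axis. The saw's bore passes down over it.
- collar (a joint): Black knurled spring collar 41 mm across round the splines; a slide, 0 released, growing downward to 0.005 when the saw is home on the shoulder. Released, its top stands 5 mm above the shoulder; the saw's back plate pushes it down. About 6 N starts it, 12 N takes it to the shoulder; it pushes the saw up again if let go.
- vice: Blue bench vice on a plywood board 250 x 180 mm, fixed. Origin: underside of the board below the jaw gap; its jaws part along its x, jaw tops 117 mm above the bench, handle and screw towards its -x, 115 mm out.
- saw_small: Bystander: red hole saw 38 mm across, 45 mm tall, teeth up. Origin: centre of its underside.
- saw_large: Bystander: red hole saw 68 mm across, 45 mm tall, teeth up. Origin: centre of its underside.
- hammer: Bystander: slater's hammer lying on the bench, 290 mm long, leather handle towards its -x, head at its +x with a pick 110 mm long towards its -y. Origin: on the bench under the middle of its length.
- panel: Bystander: wooden front panel of a nest box lying flat, 130 x 200 x 18 mm, with a circle marked on it. Origin: centre of its underside.
There are look-alikes about, which are no part of the job. What is shaped like the saw but green is not meant.

How it is judged (in metres and radians):
On the way, in this order (a step that is already met when the one before it is completed fails the run):
1. the 51 mm saw has been picked up (height (world z) of saw above 0.05 m and contact force between the fingers and saw above 1 N), for 0.2 s.
2. its keyways mesh with the splines: it has dropped below the spline tops (horizontal distance between saw and arbor below 0.003 m and z of saw in the frame of arbor below 0.008 m and angle between saw's own z axis and vertical below 0.1 rad), for 0.1 s.
At the end, for the whole second after the job is handed in: 51 mm saw on the splines, back plate within 1.5 mm of the shoulder, 2.5 mm of the axis, 0.06 rad of level; collar down over 3.5 mm; at rest; pressing on arbor and collar over 6 N; fingers hold it (over 5 N, tips at least 6 mm below its rim); bystanders moved under 30 mm (z of saw in the frame of arbor below 0.0015 m and horizontal distance between saw and arbor below 0.0025 m and angle between saw's own z axis and vertical below 0.06 rad and (angle between the x axis of saw and the x axis of arbor, either way round below 0.15 rad or angle between the x axis of saw and the y axis of arbor, either way round below 0.15 rad) and value of joint collar above 0.0035 m and contact force between saw and arbor above 6 N and contact force between the fingers and saw above 5 N and z of the grasp point in the frame of saw below 0.058 m and linear speed of saw below 0.02 m/s and not (distance of any of saw_small, saw_large, hammer, panel from where it was at the start of the episode above 0.03 m)); the arm keeps its last pose, push and grip.
It fails at once if another saw, the hammer or the panel is moved by more than 30 mm (distance of any of saw_small, saw_large, hammer, panel from where it was at the start of the episode above 0.03 m).
It also fails if it takes over 40 s, if anything falls off the work surface, if the arm or the gripper's body presses on something with over 40 N, if the wrist force passes 120 N, or if a joint passes its speed limit or range.

## Working session

There is one attempt and no reset: what is moved stays moved. The work goes in short steps, Python scripts to look and compute and a tool call to move; the robot and the scene stay as the last step left them, time stands still between calls to the robot, and variables do not carry over. Pictures are saved under pics/ and viewed, at most 11 in all, crops included, and the job is handed in when it is done.

Besides the shell and the picture viewer there is one more tool, called after "Call:" by a JSON object that holds its "api" and its "payload". move_arm: Moves the arm, as the interface text tells. Its arguments: {"type":"object","properties":{"jaw":{"type":"array"},"delta_pos":{"type":"array"},"yaw":{"type":"array"},"force":{"type":"number"}},"required":["jaw","delta_pos","yaw"]}

```bash
mkdir -p pics; cat > h.py <<'E'
import numpy as np, cv2, os
from workcell import bot, camera, camera_model, outline_of, pinpoint
def ray(m,xy):
    K=np.array([[m['fx'],0,m['cx']],[0,m['fy'],m['cy']],[0,0,1.]])
    p=cv2.undistortPoints(np.array([[xy]],float),K,np.array([m['k1'],0,0,0,0]))[0,0]
    R=np.array(m['R']);t=np.array(m['t'])
    return -R.T@t, R.T@np.array([p[0],p[1],1])
def atz(m,xy,z):
    o,d=ray(m,xy); return o+d*(z-o[2])/d[2]
def proj(m,X):
    K=np.array([[m['fx'],0,m['cx']],[0,m['fy'],m['cy']],[0,0,1.]])
    R=np.array(m['R']); return cv2.projectPoints(np.array(X,float).reshape(-1,1,3),cv2.Rodrigues(R)[0],np.array(m['t'],float),K,np.array([m['k1'],0,0,0,0]))[0][:,0]
def tri(rays):
    A=0;b=0
    for o,d in rays:
        d=d/np.linalg.norm(d);P=np.eye(3)-np.outer(d,d);A=A+P;b=b+P@o
    return np.linalg.solve(A,b)
E
python3 - <<'E'
from h import *
np.set_printoptions(precision=4,suppress=True)
ims={}
for c in ['top','side','wrist']:
    im=camera(c);m=camera_model(c);ims[c]=im
    print(c,'cam at',ray(m,(256,192)))
    for n in ['saw','saw_keyway','arbor','spline_top','pilot_tip','saw_small','saw_large','vice','hammer','panel']:
        r=pinpoint(c,n)
        z={'arbor':.16,'spline_top':.172,'pilot_tip':.213}.get(n,0)
        for k in r[:3]: print(n,np.round(k['xy'],1),round(k['confidence'],2),atz(m,k['xy'],z))
for c in ims: cv2.imwrite(f'pics/{c}0.png',cv2.resize(ims[c][:,:,::-1],(800,600)) if c!='wrist' else ims[c][:,:,::-1])
o=bot.get_obs();print(o['ee_pos'],o['tcp_rot'],o['time'])
E
```

```text
top cam at (array([ 0.451 , -0.1055,  1.3453]), array([ 0.1396, -0.0323, -0.9899]))
saw [291.1 204.2] 0.75 [ 0.6032 -0.2546  0.    ]
saw [259.  199.8] 0.5 [ 0.617  -0.1582  0.    ]
saw_keyway [293.9 210.5] 0.65 [ 0.5841 -0.2627  0.    ]
saw_keyway [260.1 205.8] 0.54 [ 0.5988 -0.1613  0.    ]
arbor [145.6 240.9] 0.74 [0.4898 0.1471 0.16  ]
spline_top [144.3 237.7] 0.68 [0.4977 0.1481 0.172 ]
spline_top [257.6 206.7] 0.25 [ 0.5776 -0.1476  0.172 ]
pilot_tip [142.1 239.8] 0.71 [0.4908 0.1448 0.213 ]
pilot_tip [353.2 190. ] 0.41 [ 0.6147 -0.3918  0.213 ]
saw_small [297.5 232.5] 0.6 [ 0.518  -0.2723  0.    ]
saw_small [257.7 207.9] 0.54 [ 0.5926 -0.154   0.    ]
saw_large [249.5 260.6] 0.81 [ 0.4359 -0.1284  0.    ]
saw_large [299.2 232.4] 0.25 [ 0.5183 -0.2774  0.    ]
vice [147.6 239.4] 0.59 [0.4995 0.1753 0.    ]
hammer [221.9 145.8] 0.71 [ 0.7837 -0.0465  0.    ]
panel [352.1 190.5] 0.8 [ 0.644  -0.4421  0.    ]
side cam at (array([ 0.551 , -0.7365,  0.7797]), array([ 0.0557,  0.6939, -0.7179]))
saw [260.7 278.8] 0.8 [ 0.6019 -0.259   0.    ]
saw [259.8 242.2] 0.73 [ 0.6082 -0.1551  0.    ]
saw_keyway [258.8 276.9] 0.82 [ 0.598  -0.2536 -0.    ]
saw_keyway [252.2 242.1] 0.58 [ 0.5895 -0.1536  0.    ]
arbor [210.6 119.6] 0.61 [0.4972 0.1404 0.16  ]
spline_top [213.9 118.3] 0.85 [0.5069 0.1287 0.172 ]
pilot_tip [209.4 100.1] 0.64 [0.4978 0.1531 0.213 ]
saw_small [226.5 284.6] 0.93 [ 0.5237 -0.2688  0.    ]
saw_large [193.3 237.6] 0.56 [ 0.4444 -0.13    0.    ]
saw_large [255.2 243.1] 0.42 [ 0.5967 -0.1571  0.    ]
vice [212.4 157.4] 0.76 [ 0.4906  0.1711 -0.    ]
hammer [316.7 206.6] 0.75 [ 0.7696 -0.048   0.    ]
panel [293.1 357.3] 0.91 [ 0.6515 -0.4447  0.    ]
panel [262.2 242.6] 0.22 [ 0.614  -0.1568  0.    ]
wrist cam at (array([0.0549, 0.5511, 0.3738]), array([ 0.2687, -0.047 , -0.9622]))
[0.121  0.5365 0.4047] [-179.9999   -0.0003  167.2914] 1.65
```

View pics/top0.png

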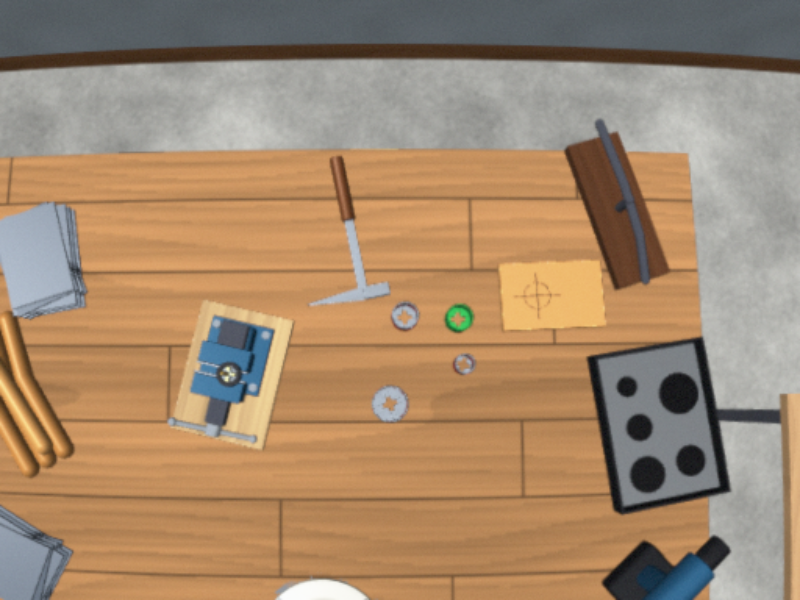

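View pics/side0.png

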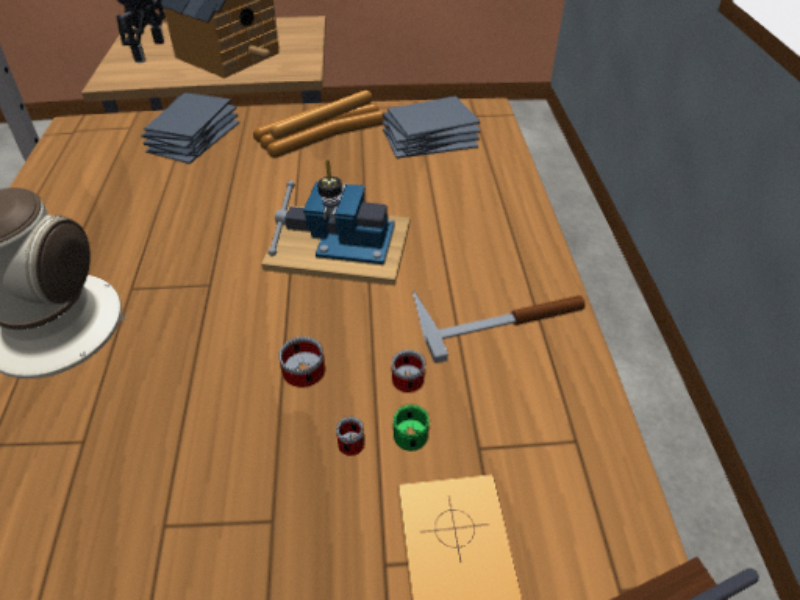

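The red target saw is at top (405,316) in the enlarged picture, about (0.608,-0.156). The green one at (459,318) is the decoy. The arbor is at (229,373), about (0.492,0.146). The hammer head lies up-left of the saw, so I'll close the fingers along (+x,-y), which is yaw ≈45°.

Call:
{"api": "move_arm", "payload": {"jaw": [0,0,0,0,0,0,0], "delta_pos": [[0.026,-0.028,0.004],[0.026,-0.028,0.004],[0.026,-0.028,0.004],[0.026,-0.028,0.004],[0.026,-0.028,0.004],[0.026,-0.028,0.004],[0.026,-0.028,0.004]], "yaw": [-0.12,-0.12,-0.12,-0.12,-0.12,-0.12,-0.12]}}

```text
time: 2.23
ee_pos: [0.3037, 0.3389, 0.4331]
tcp_rot: [180.0, -0.0, 118.8]
wrist_force: [0.2, 0.9, 0.1]
opening: 0.0855
grasp_force: 0.0
```

Call:
{"api": "move_arm", "payload": {"jaw": [0,0,0,0,0,0,0,0], "delta_pos": [[0.026,-0.028,0.004],[0.026,-0.028,0.004],[0.026,-0.028,0.004],[0.026,-0.028,0.004],[0.026,-0.028,0.004],[0.026,-0.028,0.004],[0.026,-0.028,0.004],[0,0,0]], "yaw": [-0.12,-0.12,-0.12,-0.12,-0.12,-0.12,-0.12,0]}}

```text
time: 2.9
ee_pos: [0.4881, 0.1406, 0.4604]
tcp_rot: [179.9, 0.1, 70.4]
wrist_force: [1.3, 0.4, 0.3]
opening: 0.0856
grasp_force: 0.0
```

```bash
python3 - <<'E'
from h import *
np.set_printoptions(precision=4,suppress=True)
o=bot.get_obs();print(o['ee_pos'],o['tcp_rot'],o['time'])
c='wrist';im=camera(c);m=camera_model(c)
for n,z in [('arbor',.16),('spline_top',.172),('pilot_tip',.213),('vice',0)]:
    for k in pinpoint(c,n)[:2]: print(n,np.round(k['xy'],1),round(k['confidence'],2),atz(m,k['xy'],z))
cv2.imwrite('pics/arb.png',im[:,:,::-1])
u,v=proj(m,[[.492,.146,.172]])[0].astype(int);print(u,v)
s=im[max(0,v-55):v+55,max(0,u-55):u+55,::-1];cv2.imwrite('pics/arbc.png',cv2.resize(s,(550,550),interpolation=cv2.INTER_CUBIC))
E
```

```text
[0.4881 0.1406 0.4604] [179.9342   0.0516  70.3505] 2.9
arbor [258.  177.8] 0.65 [0.4948 0.1461 0.16  ]
spline_top [259.8 179.6] 0.63 [0.4965 0.1465 0.172 ]
pilot_tip [256.5 189.2] 0.59 [0.4935 0.1494 0.213 ]
vice [255.  136.8] 0.86 [0.5026 0.1723 0.    ]
255 181
```

View pics/arbc.png

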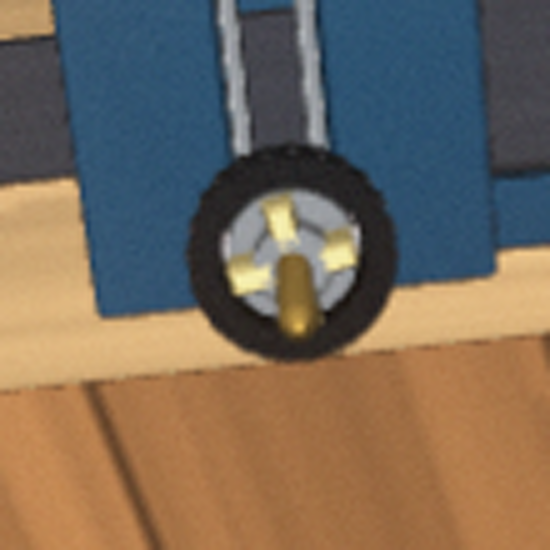

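The crop shows three pale splines, at crop (245,272), (280,215) and (340,248). The fourth is hidden by the pilot, whose tip is at (303,330). The black collar is centred near (293,252). I'll fit pose and angle numerically.

```bash
cat > fit.py <<'E'
from h import *
from scipy.optimize import minimize
def arborfit(m,im,c0,th0,z=.1715):
    # pale brass mask
    hsv=cv2.cvtColor(im,cv2.COLOR_RGB2HSV).astype(int)
    msk=((hsv[...,0]>18)&(hsv[...,0]<36)&(hsv[...,1]>50)&(hsv[...,2]>165))
    u0,v0=proj(m,[[*c0,z]])[0]
    pts=[]
    for v in range(int(v0-30),int(v0+30)):
        for u in range(int(u0-30),int(u0+30)):
            if msk[v,u]:
                p=atz(m,(u,v),z)[:2]
                if np.hypot(*(p-c0))<.018: pts.append(p)
    pts=np.array(pts)
    def cost(p):
        d=pts-p[:2];c,s=np.cos(p[2]),np.sin(p[2])
        e=np.abs(np.c_[c*d[:,0]+s*d[:,1],-s*d[:,0]+c*d[:,1]])
        hi=e.max(1);lo=e.min(1)
        q=np.maximum(lo-.003,0)**2+np.maximum(hi-.0125,0)**2+np.maximum(.008-hi,0)**2+.05*lo**2+.05*(hi-.01025)**2
        return np.minimum(q,.004**2).sum()*1e6
    best=min((minimize(cost,[c0[0]+a,c0[1]+b,th0+t],method='Nelder-Mead',options=dict(xatol=1e-6,fatol=1e-6,initial_simplex=None)) for a in(-.002,0,.002) for b in(-.002,0,.002) for t in np.radians([-30,-15,0,15,30,44])),key=lambda r:r.fun)
    return best.x,best.fun/len(pts),len(pts)
E
python3 - <<'E'
from fit import *
np.set_printoptions(precision=4,suppress=True)
im=cv2.imread('pics/arb.png')[:,:,::-1].copy();m=camera_model('wrist')
def P(x,y,z): return atz(m,(200+x/5-.4,126+y/5-.4),z)
for n,x,y in [('L',245,272),('T',280,215),('R',340,248)]: print(n,P(x,y,.1715))
a,b=P(245,272,.1715),P(340,248,.1715);print('mid',(a+b)/2,np.linalg.norm(a-b),np.degrees(np.arctan2(*(b-a)[1::-1])))
print('tip',P(302,330,.213))
print('collar',P(293,253,.165))
x,f,n=arborfit(m,im,np.array([.494,.146]),np.radians(0));print(x,np.degrees(x[2])%90,f,n)
E
```

```text
L [0.4839 0.1526 0.1715]
T [0.4938 0.1609 0.1715]
R [0.5025 0.1512 0.1715]
mid [0.4932 0.1519 0.1715] 0.018592471712970054 -4.369639564286121
tip [0.4931 0.1497 0.213 ]
collar [0.4934 0.1518 0.165 ]
[ 0.493   0.1499 -0.0912] 84.77658046620797 1.0062760718143453 126
```

Call:
{"api": "move_arm", "payload": {"jaw": [0,0,0,0,0,0,0,0,0,0], "delta_pos": [[0.013,-0.033,-0.005],[0.013,-0.033,-0.005],[0.013,-0.033,-0.01],[0.013,-0.033,-0.015],[0.013,-0.033,-0.015],[0.013,-0.033,-0.015],[0.013,-0.033,-0.015],[0.013,-0.033,-0.01],[0.013,-0.033,-0.01],[0,0,0]], "yaw": [-0.05,-0.05,-0.05,-0.05,-0.05,-0.05,-0.05,-0.05,-0.05,0]}}

```text
time: 3.98
ee_pos: [0.603, -0.1555, 0.3573]
tcp_rot: [-179.9, 0.1, 45.0]
wrist_force: [1.1, 0.3, -0.0]
opening: 0.0857
grasp_force: 0.0
```

```bash
python3 - <<'E'
from h import *
np.set_printoptions(precision=4,suppress=True)
o=bot.get_obs();print(o['ee_pos'],o['tcp_rot'],o['q'],o['time'])
c='wrist';im=camera(c);m=camera_model(c)
for n,z in [('saw',0),('saw_keyway',0),('hammer',0)]:
    for k in pinpoint(c,n)[:2]: print(n,np.round(k['xy'],1),round(k['confidence'],2),atz(m,k['xy'],z))
cv2.imwrite('pics/saw.png',im[:,:,::-1])
b=im[:,:,::-1].copy()
for z,cl in ((.045,(255,255,0)),(.007,(0,255,0))):
    print(proj(m,[[.608,-.156,z]]))
cv2.imwrite('pics/saw_v.png',cv2.resize(b,(800,600)))
E
```

```text
[ 0.603  -0.1555  0.3573] [-179.8836    0.1411   45.0237] [-14.4515  14.5519  15.707   91.327   -0.0624 120.525 ] 3.9833
saw [260.5 167.9] 0.88 [ 0.6129 -0.1568  0.    ]
saw [314.1 226.4] 0.7 [ 0.6085 -0.2584  0.    ]
saw_keyway [300.9 236.1] 0.86 [ 0.5877 -0.2565 -0.    ]
saw_keyway [252.4 173.9] 0.68 [ 0.6009 -0.1551  0.    ]
[[257.8    178.8278]]
[[257.2127 171.4746]]
```

View pics/saw_v.png

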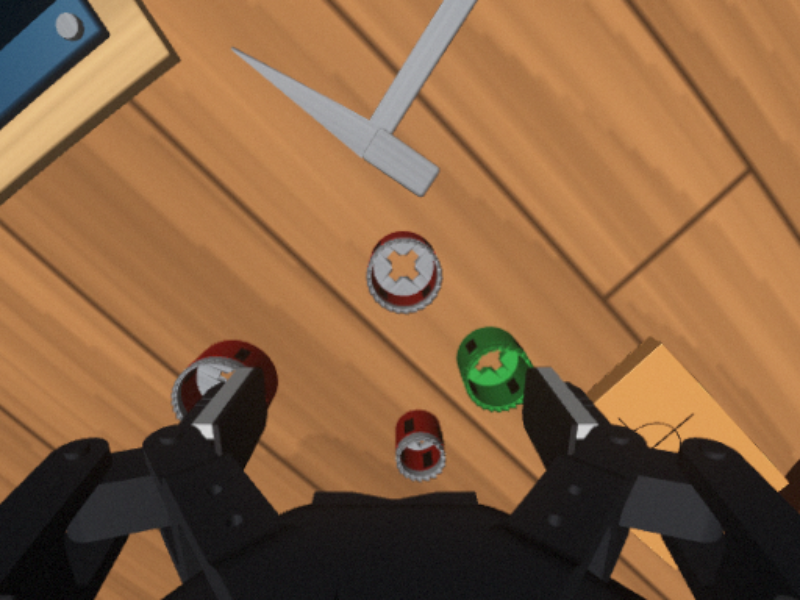

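The picture shows the red saw at (403,265) in the 800-wide view, with a cross-shaped bore. The finger line (image horizontal) is clear of the hammer head at (425,180) and the green saw at (495,370). Next I fit the bore's centre and angle, then refine the arbor with the same approach.

```bash
python3 - <<'E'
from fit import *
np.set_printoptions(precision=4,suppress=True)
im=cv2.imread('pics/saw.png')[:,:,::-1].copy();m=camera_model('wrist')
hsv=cv2.cvtColor(im,cv2.COLOR_RGB2HSV).astype(int)
U,V=np.meshgrid(np.arange(244,273),np.arange(156,186))
uv=np.c_[U.ravel(),V.ravel()]
h=hsv[uv[:,1],uv[:,0]]; rgb=im[uv[:,1],uv[:,0]].astype(int)
tgt=((h[:,0]>6)&(h[:,0]<25)&(h[:,1]>70)).astype(float)
A0=np.array([atz(m,p,0.0)[:2] for p in uv]);A7=np.array([atz(m,p,.007)[:2] for p in uv])
near=np.hypot(*(A7-[.612,-.156]).T)<.018; uv,A0,A7,tgt=uv[near],A0[near],A7[near],tgt[near]
def cr(A,p):
    d=A-p[:2];c,s=np.cos(p[2]),np.sin(p[2]);e=np.abs(np.c_[c*d[:,0]+s*d[:,1],-s*d[:,0]+c*d[:,1]])
    sd=np.minimum(np.maximum(e.min(1)-.00425,e.max(1)-.0137),np.hypot(*d.T)-.009)
    return 1/(1+np.exp(sd/.0004))
def cost(p): return ((cr(A0,p)*cr(A7,p)-tgt)**2).sum()
R=sorted((minimize(cost,[x,y,t],method='Nelder-Mead',options=dict(initial_simplex=np.array([[x,y,t],[x+.002,y,t],[x,y+.002,t],[x,y,t+.2]]),xatol=1e-6)) for x in(.608,.611,.614) for y in(-.159,-.156,-.153) for t in np.radians([0,22,45,67])),key=lambda r:r.fun)
for r in R[:4]: print(r.x,np.degrees(r.x[2])%90,r.fun,tgt.sum())
# check rim circle: gray-teeth silhouette center at z .045 predicted
p=R[0].x;print(proj(m,[[*p[:2],.045],[*p[:2],.0]]))
a=np.linspace(0,2*np.pi,60);b=cv2.resize(im[130:220,210:310,::-1],None,fx=6,fy=6,interpolation=cv2.INTER_CUBIC)
for z in(.045,):
    q=proj(m,np.c_[p[0]+.0255*np.cos(a),p[1]+.0255*np.sin(a),0*a+z]);cv2.polylines(b,[np.int32((q-[210,130]+.5)*6)],1,(0,255,0))
c,s=np.cos(p[2]),np.sin(p[2])
for z in(.007,):
  X=[]
  for k in range(4):
    cc,ss=np.cos(p[2]+k*np.pi/2),np.sin(p[2]+k*np.pi/2)
    for l,w in((.0137,-.00425),(.0137,.00425),(.0075,.0045)): X.append([p[0]+cc*l-ss*w,p[1]+ss*l+cc*w,z])
  q=proj(m,X);cv2.polylines(b,[np.int32((q-[210,130]+.5)*6)],1,(255,0,0))
cv2.imwrite('pics/sawfit.png',b)
E
```

```text
[ 0.6098 -0.1533  0.0583] 3.3418014595033934 15.941330229849665 282.0
[ 0.6098 -0.1533  0.0583] 3.3418247724748733 15.941330229934021 282.0
[ 0.6098 -0.1533  1.6291] 3.3417962218419603 15.941330229947312 282.0
[ 0.6098 -0.1533  1.6291] 3.3417988816705986 15.941330229994016 282.0
[[258.5196 177.2293]
 [257.6521 169.0404]]
```

View pics/sawfit.png

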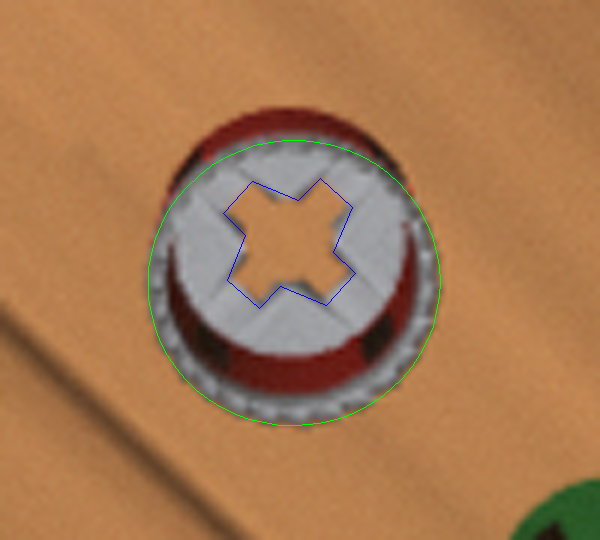

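The overlay fits well: the saw is at (0.6098,-0.1533) with keyways at 3.3°. I'll go down and grip it.

Call:
{"api": "move_arm", "payload": {"jaw": [0,0,0,0,0,0,0], "delta_pos": [[0.0065,0.0022,-0.02],[0,0,-0.03],[0,0,-0.035],[0,0,-0.03],[0,0,-0.02],[0,0,-0.015],[0,0,0]], "yaw": [0,0,0,0,0,0,0]}}

```text
time: 4.77
ee_pos: [0.6075, -0.1482, 0.208]
tcp_rot: [-179.8, 0.1, 45.4]
wrist_force: [-0.5, 0.3, -0.4]
opening: 0.0858
grasp_force: 0.0
```

Call:
{"api": "move_arm", "payload": {"jaw": [0,0,0], "delta_pos": [[0.002,-0.005,0],[0,0,0],[0,0,0]], "yaw": [0,0,0]}}

```text
time: 5.02
ee_pos: [0.6111, -0.1551, 0.2128]
tcp_rot: [179.9, -0.1, 45.3]
wrist_force: [0.9, -0.8, -0.4]
opening: 0.0852
grasp_force: 0.0
```

```bash
python3 - <<'E'
from h import *
for i in range(5):
    camera('wrist');o=bot.get_obs();print(o['time'],np.round(o['ee_pos'],4),np.round(o['tcp_rot'],2),np.round(o['q'],2))
E
```

```text
5.0667 [ 0.611  -0.1552  0.2126] [ 1.7987e+02 -8.0000e-02  4.5270e+01] [-14.25  16.36   1.9   75.38   0.   120.48]
5.1167 [ 0.6109 -0.1552  0.2122] [ 1.799e+02 -6.000e-02  4.527e+01] [-14.26  16.37   1.87  75.38   0.   120.48]
5.1667 [ 0.6108 -0.1553  0.2119] [ 1.7992e+02 -5.0000e-02  4.5260e+01] [-14.26  16.39   1.85  75.37   0.   120.48]
5.2167 [ 0.6107 -0.1553  0.2116] [ 1.7994e+02 -4.0000e-02  4.5250e+01] [-14.27  16.4    1.83  75.36   0.   120.48]
5.2667 [ 0.6106 -0.1553  0.2113] [ 1.7996e+02 -2.0000e-02  4.5250e+01] [-14.27  16.41   1.81  75.36  -0.   120.48]
```

Call:
{"api": "move_arm", "payload": {"jaw": [0,0,0,0,0,0], "delta_pos": [[0,0.002,-0.01],[0,0,-0.01],[0,0,-0.007],[0,0,0],[0,0,0],[0,0,0]], "yaw": [0,0,0,0,0,0]}}

```text
time: 5.77
ee_pos: [0.6105, -0.1533, 0.1836]
tcp_rot: [-180.0, 0.0, 45.3]
wrist_force: [-0.2, -0.4, 0.5]
opening: 0.0857
grasp_force: 0.0
```

Call:
{"api": "move_arm", "payload": {"jaw": [0.55,0.55,0.55,0.55,0.55,0.55,0.55,0.55], "delta_pos": [[-0.0005,0,0],[0,0,0],[0,0,0],[0,0,0],[0,0,0],[0,0,0],[0,0,0],[0,0,0]], "yaw": [0,0,0,0,0,0,0,0], "force": 60}}

```text
time: 6.43
ee_pos: [0.6102, -0.1534, 0.1845]
tcp_rot: [179.9, -0.0, 45.2]
wrist_force: [-0.8, -0.2, 5.9]
opening: 0.0493
grasp_force: 63.0
```

Call:
{"api": "move_arm", "payload": {"jaw": [0.55,0.55,0.55,0.55,0.55,0.55,0.55,0.55,0.55], "delta_pos": [[0,0,0.01],[0,0,0.02],[0,0,0.035],[0,0,0.04],[0,0,0.04],[0,0,0.04],[0,0,0.035],[0,0,0.03],[0,0,0.01]], "yaw": [0,0,0,0,0,0,0,0,0]}}

```text
time: 7.18
ee_pos: [0.6093, -0.1531, 0.4494]
tcp_rot: [179.7, -0.2, 45.3]
wrist_force: [1.3, 0.6, -1.7]
opening: 0.0498
grasp_force: 62.7
```

Call:
{"api": "move_arm", "payload": {"jaw": [0.55,0.55,0.55,0.55,0.55,0.55,0.55,0.55,0.55,0.55], "delta_pos": [[-0.005,0.013,0],[-0.01,0.026,0],[-0.014,0.036,0],[-0.015,0.038,0],[-0.015,0.038,0],[-0.015,0.038,0],[-0.015,0.038,0],[-0.014,0.036,0],[-0.01,0.027,0],[-0.004,0.014,0]], "yaw": [-0.014,-0.014,-0.014,-0.014,-0.014,-0.014,-0.014,-0.014,-0.014,-0.014]}}

```text
time: 8.02
ee_pos: [0.4912, 0.1533, 0.4443]
tcp_rot: [-180.0, -0.0, 37.3]
wrist_force: [0.9, -0.2, -1.6]
opening: 0.0494
grasp_force: 62.8
```

Call:
{"api": "move_arm", "payload": {"jaw": [0.55,0.55,0.55,0.55,0.55,0.55], "delta_pos": [[0,0,0],[0,0,0],[0,0,0],[0,0,0],[0,0,0],[0,0,0]], "yaw": [0,0,0,0,0,0]}}

```text
time: 8.52
ee_pos: [0.4933, 0.15, 0.4436]
tcp_rot: [-180.0, 0.0, 37.2]
wrist_force: [-0.2, -0.0, -1.2]
opening: 0.0495
grasp_force: 62.8
```

```bash
python3 - <<'E'
from h import *
np.set_printoptions(precision=4,suppress=True)
im=camera('wrist');m=camera_model('wrist');o=bot.get_obs();print(o['ee_pos'],o['tcp_rot'],o['time'],o['wrist_force'],o['grasp_force'])
cv2.imwrite('pics/held.png',im[:,:,::-1])
import json;json.dump({k:np.array(v).tolist() for k,v in m.items()},open('held.json','w'))
R=np.array
x,y,z=o['ee_pos'];u,v=proj(m,[[x,y,z-.17]])[0].astype(int);print(u,v)
b=im[v-90:v+60,u-100:u+100,::-1];cv2.imwrite('pics/heldc.png',cv2.resize(b,None,fx=4,fy=4,interpolation=cv2.INTER_CUBIC))
im=camera('side');cv2.imwrite('pics/side1.png',im[:,:,::-1])
E
```

```text
[0.4932 0.1501 0.4436] [-179.9987    0.0093   37.1683] 8.5667 [-0.4389 -0.7656 -2.3869] 62.79703565931413
251 242
```

View pics/heldc.png

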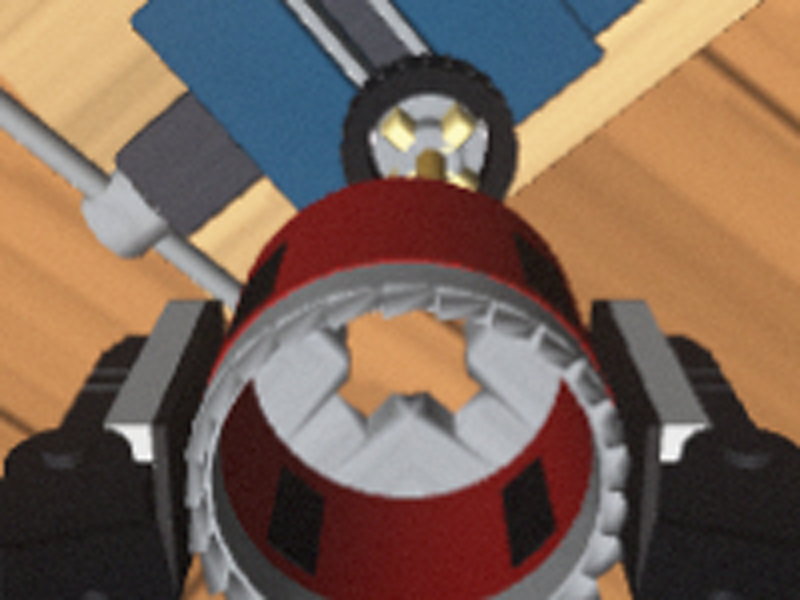

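The held saw is level between the pads. Its bore is visible at crop (410,370), the arbor's collar is at (430,130), and two splines are at (397,130) and (460,125). I'll fit both in this one frame, which cancels the camera bias.

```bash
cat > joint.py <<'E'
from fit import *
import json
np.set_printoptions(precision=4,suppress=True)
im=cv2.imread('pics/held.png')[:,:,::-1].copy();m=json.load(open('held.json'))
hsv=cv2.cvtColor(im,cv2.COLOR_RGB2HSV).astype(int)
ox,oy=151,152
def grid(x0,x1,y0,y1):
    U,V=np.meshgrid(np.arange(ox+x0//4,ox+x1//4),np.arange(oy+y0//4,oy+y1//4));return np.c_[U.ravel(),V.ravel()]
# saw
uv=grid(335,495,308,425);h=hsv[uv[:,1],uv[:,0]]
tgt=((h[:,0]>6)&(h[:,0]<25)&(h[:,1]>70)).astype(float)
zb=.4436-.1845
def cr(A,p):
    d=A-p[:2];c,s=np.cos(p[2]),np.sin(p[2]);e=np.abs(np.c_[c*d[:,0]+s*d[:,1],-s*d[:,0]+c*d[:,1]])
    sd=np.minimum(np.maximum(e.min(1)-.00425,e.max(1)-.0137),np.hypot(*d.T)-.009)
    return 1/(1+np.exp(sd/.0003))
A0=np.array([atz(m,p,zb)[:2] for p in uv]);A7=np.array([atz(m,p,zb+.007)[:2] for p in uv])
cost=lambda p:((cr(A0,p)*cr(A7,p)-tgt)**2).sum()
c0=A7[tgt>0].mean(0);print('c0',c0)
def nm(cost,x,y,t): return minimize(cost,[x,y,t],method='Nelder-Mead',options=dict(initial_simplex=np.array([[x,y,t],[x+.002,y,t],[x,y+.002,t],[x,y,t+.15]]),xatol=1e-6))
r=min((nm(cost,c0[0]+a,c0[1]+b,np.radians(t)) for a in(-.003,0,.003) for b in(-.003,0,.003) for t in(-25,-5,15)),key=lambda r:r.fun)
S=r.x;print('saw',S,np.degrees(S[2]),r.fun,tgt.sum())
# arbor: back splines' tops only (r 8..12.5), mask above pilot
uv2=grid(370,500,90,160);h=hsv[uv2[:,1],uv2[:,0]]
t2=((h[:,0]>18)&(h[:,0]<36)&(h[:,1]>50)&(h[:,2]>165))
B=np.array([atz(m,p,.1715)[:2] for p in uv2]);a=np.radians(-4.9)
for lab,sel in(('L',uv2[:,0]<ox+107),('R',uv2[:,0]>=ox+107)):
    k=t2&sel;print(lab,k.sum(),B[k].mean(0))
# collar ellipse overlay
uv3=grid(330,530,40,175);g=im[uv3[:,1],uv3[:,0]].max(1)
dk=(g<75)
C=np.array([atz(m,p,.165)[:2] for p in uv3])[dk]
def cc(p):
    rr=np.hypot(*(C-p[:2]).T);return np.minimum(np.maximum(rr-.0205,0)**2+np.maximum(.0135-rr,0)**2+.2*(rr-.017)**2,.004**2).sum()*1e6
q=minimize(cc,[.493,.150],method='Nelder-Mead').x;print('collar',q,dk.sum())
b=cv2.resize(im[oy:oy+150,ox:ox+200,::-1],None,fx=4,fy=4,interpolation=cv2.INTER_CUBIC)
def dr(X,col): cv2.polylines(b,[np.int32((proj(m,X)-[ox,oy]+.5)*4)],1,col)
t=np.linspace(0,6.3,60)
dr(np.c_[q[0]+.0205*np.cos(t),q[1]+.0205*np.sin(t),0*t+.165],(0,255,0))
def cross(p,z,L,w,r0):
    X=[]
    for k in range(4):
        c,s=np.cos(p[2]+k*np.pi/2),np.sin(p[2]+k*np.pi/2)
        for l,v in((L,-w),(L,w),(r0,w)): X.append([p[0]+c*l-s*v,p[1]+s*l+c*v,z])
    return X
dr(cross(S,zb+.007,.0137,.00425,.0079),(255,0,0))
dr(cross([*q,a],.1715,.0125,.003,.0074),(255,0,255))
cv2.imwrite('pics/joint.png',b)
E
python3 joint.py
```

```text
c0 [0.4911 0.1479]
saw [ 0.4911  0.1479 -0.0962] -5.510342183426757 85.73356044953557 679.0
L 46 [0.4979 0.1555]
R 45 [0.5064 0.1455]
collar [0.4986 0.1473] 621
```

View pics/joint.png

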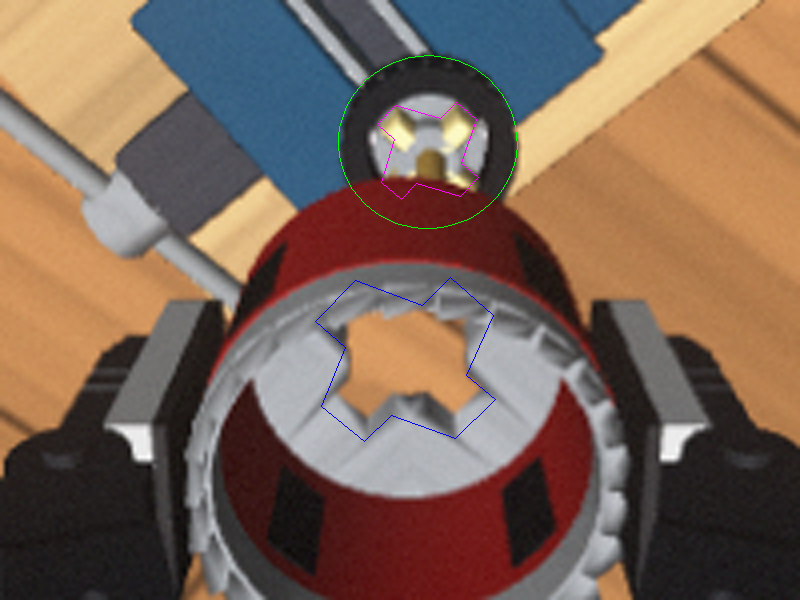

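The two arbor estimates disagree by a few mm, because I read the camera pose after the picture while the arm was still settling. The saw fit here was also spoiled by the rim hiding part of the bore. I'll back off along tool x, let the arm settle, and measure again with the pose read before the picture.

Call:
{"api": "move_arm", "payload": {"jaw": [0.55,0.55,0.55,0.55,0.55,0.55,0.55,0.55,0.55,0.55], "delta_pos": [[-0.012,-0.009,0],[0,0,0],[0,0,0],[0,0,0],[0,0,0],[0,0,0],[0,0,0],[0,0,0],[0,0,0],[0,0,0]], "yaw": [0,0,0,0,0,0,0,0,0,0]}}

```text
time: 9.45
ee_pos: [0.481, 0.1418, 0.4436]
tcp_rot: [-180.0, 0.0, 37.2]
wrist_force: [-0.8, 0.6, -1.6]
opening: 0.0496
grasp_force: 62.8
```

```bash
cat > j2.py <<'E'
from fit import *
import json,sys
np.set_printoptions(precision=4,suppress=True)
name=sys.argv[1]
m=camera_model('wrist');o=bot.get_obs();im=camera('wrist');o2=bot.get_obs()
json.dump(dict(m={k:np.array(v).tolist() for k,v in m.items()},p=list(map(float,o['ee_pos'])),r=list(map(float,o['tcp_rot']))),open(name+'.json','w'))
cv2.imwrite(f'pics/{name}.png',im[:,:,::-1])
print(o['ee_pos'],o['tcp_rot'],o['time'],'drift',np.array(o2['ee_pos'])-o['ee_pos'],o2['wrist_force'])
E
python3 j2.py h2
cat > j3.py <<'E'
from fit import *
import json,sys
np.set_printoptions(precision=4,suppress=True)
name=sys.argv[1];J=json.load(open(name+'.json'));m,p0,r0=J['m'],np.array(J['p']),J['r']
im=cv2.imread(f'pics/{name}.png')[:,:,::-1].copy();hsv=cv2.cvtColor(im,cv2.COLOR_RGB2HSV).astype(int)
ox,oy=151,132
yaw=np.radians(r0[2]);zb=p0[2]-.1845
# saw: slot marks + bore: fit bore with lower portion only, in pixel mask
U,V=np.meshgrid(np.arange(ox+80,ox+128),np.arange(232,260));uv=np.c_[U.ravel(),V.ravel()];h=hsv[uv[:,1],uv[:,0]]
tgt=((h[:,0]>6)&(h[:,0]<25)&(h[:,1]>70)).astype(float)
def cr(A,p):
    d=A-p[:2];c,s=np.cos(p[2]),np.sin(p[2]);e=np.abs(np.c_[c*d[:,0]+s*d[:,1],-s*d[:,0]+c*d[:,1]])
    sd=np.minimum(np.maximum(e.min(1)-.00425,e.max(1)-.0137),np.hypot(*d.T)-.009)
    return 1/(1+np.exp(np.clip(sd/.0003,-50,50)))
def cost(p):
    z=p[3]
    o_,d_=O,D
    A0=(o_+d_*((z-o_[2])/d_[:,2])[:,None])[:,:2];A7=(o_+d_*((z+.007-o_[2])/d_[:,2])[:,None])[:,:2]
    return ((cr(A0,p)*cr(A7,p)-tgt)**2).sum()+((z-zb)/.002)**2*3
rr=[ray(m,q) for q in uv];O=rr[0][0];D=np.array([x[1] for x in rr])
def nm(x,y,t):
    b=np.array([x,y,t,zb]);return minimize(cost,b,method='Nelder-Mead',options=dict(initial_simplex=np.vstack([b,b+np.diag([.002,.002,.1,.001])]),xatol=1e-6,maxiter=2000))
R=sorted((nm(p0[0]+a,p0[1]+b,yaw-np.radians(t)) for a in(-.003,0,.003) for b in(-.003,0,.003) for t in(38,43,48)),key=lambda r:r.fun)
S=R[0].x;T=lambda d:np.array([np.cos(yaw)*d[0]+np.sin(yaw)*d[1],-np.sin(yaw)*d[0]+np.cos(yaw)*d[1]])
print('saw',S,'deg',np.degrees(S[2]),R[0].fun,tgt.sum(),'tool-frame off',T(S[:2]-p0[:2]))
f=lambda z,c:z
t=np.linspace(0,6.3,60)
b=cv2.resize(im[oy:oy+150,ox:ox+200,::-1],None,fx=4,fy=4,interpolation=cv2.INTER_CUBIC)
def dr(X,col): cv2.polylines(b,[np.int32((proj(m,X)-[ox,oy]+.5)*4)],1,col)
def cross(p,z,L,w,r0):
    X=[]
    for k in range(4):
        c,s=np.cos(p[2]+k*np.pi/2),np.sin(p[2]+k*np.pi/2)
        for l,v in((L,-w),(L,w),(r0,w)): X.append([p[0]+c*l-s*v,p[1]+s*l+c*v,z])
    return X
dr(cross(S,S[3]+.007,.0137,.00425,.0079),(255,0,0))
dr(np.c_[S[0]+.0255*np.cos(t),S[1]+.0255*np.sin(t),0*t+S[3]+.045],(255,255,0))
x,fv,n=arborfit(m,im,np.array([.496,.147]),np.radians(-5));print('arbor',x,np.degrees(x[2]),fv,n)
dr(cross(x,.172,.0125,.003,.0074),(255,0,255));dr(np.c_[x[0]+.0205*np.cos(t),x[1]+.0205*np.sin(t),0*t+.165],(0,255,0))
tip=proj(m,[[x[0],x[1],.213]])
print('tippred',(tip[0]-[ox,oy]+.5)*4)
cv2.imwrite(f'pics/{name}_f.png',b)
E
python3 j3.py h2
```

```text
[0.481  0.1418 0.4436] [-179.998     0.0041   37.2345] 9.45 drift [-0.  0.  0.] [-0.2014  0.6115 -1.0618]
saw [ 0.479   0.1396 -0.0967  0.2593] deg -5.540521682882345 19.86701291423128 646.0 tool-frame off [-0.0029 -0.0005]
arbor [ 0.496   0.1461 -0.2007] -11.499994350032104 2.319857630100108 202
tippred [434.1709 227.8522]
```

View pics/h2_f.png

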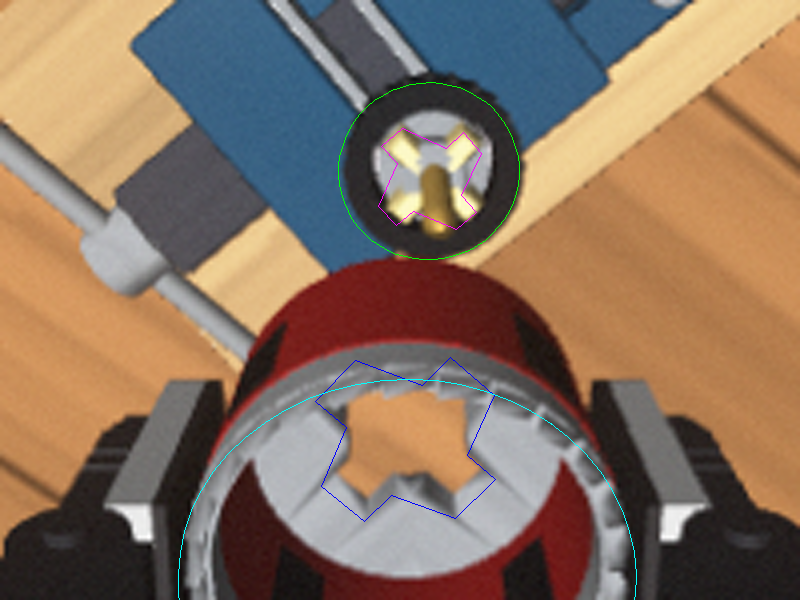

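The saw sits differently in the grip than I assumed: the predicted rim and keyways don't overlay. I'll fit its height and pitch from the outer bottom edge, the inner plate circle and the bore.

```bash
cat > j4.py <<'E'
from fit import *
import json,sys
from scipy.optimize import least_squares
from scipy.spatial.transform import Rotation as Ro
np.set_printoptions(precision=4,suppress=True)
name=sys.argv[1];J=json.load(open(name+'.json'));m,p0,r0=J['m'],np.array(J['p']),J['r'];yaw=np.radians(r0[2])
im=cv2.imread(f'pics/{name}.png')[:,:,::-1].copy();hsv=cv2.cvtColor(im,cv2.COLOR_RGB2HSV).astype(int)
red=((hsv[...,0]<6)|(hsv[...,0]>172))&(hsv[...,1]>140)
ox,oy=151,132
bot_,ins=[],[]
for u in range(226,280,2):
    c=np.where(red[185:225,u])[0]
    if len(c): bot_.append((u,185+c[0]-.5))
for u in range(ox+75,ox+128,2):
    c=np.where(red[258:300,u])[0]
    if len(c): ins.append((u,258+c[0]-.5))
U,V=np.meshgrid(np.arange(ox+80,ox+128),np.arange(233,262));uv=np.c_[U.ravel(),V.ravel()];h=hsv[uv[:,1],uv[:,0]]
tgt=((h[:,0]>6)&(h[:,0]<25)&(h[:,1]>70)).astype(float)
O=ray(m,(0,0))[0];dirs=lambda l:np.array([ray(m,q)[1] for q in l])
Db,Di,D=dirs(bot_),dirs(ins),dirs(uv)
Ry=Ro.from_euler('z',yaw)
def rot(p): return Ry*Ro.from_euler('xy',[p[5],p[4]])*Ro.from_euler('z',p[2])  # p[2] saw angle in tool frame
def hit(Dx,p,z):
    R=rot(p);o=R.inv().apply(O-p0-Ry.apply([p[0],p[1],-p[3]]));d=R.inv().apply(Dx)
    return (o+d*((z-o[2])/d[:,2])[:,None])[:,:2]
def cr(A):
    e=np.abs(A);sd=np.minimum(np.maximum(e.min(1)-.00425,e.max(1)-.0137),np.hypot(*A.T)-.009)
    return 1/(1+np.exp(np.clip(sd/.0004,-50,50)))
def res(p):
    return np.r_[(np.hypot(*hit(Db,p,0).T)-.0255)/.0003,(np.hypot(*hit(Di,p,.007).T)-.0225)/.0003,
      (cr(hit(D,p,0))*cr(hit(D,p,.007))-tgt)*.7,(p[3]-.1845)/.004,p[1]/.0015,p[4]/.06,p[5]/.02]
best=min((least_squares(res,[a,0,np.radians(t),z,0,0],x_scale=[.001,.001,.05,.002,.03,.03],loss='soft_l1',diff_step=1e-4) for a in(-.003,0,.003) for t in(-50,-45,-40) for z in(.184,.188)),key=lambda r:r.cost)
p=best.x;print('tool-frame x,y,angle,drop,pitch,roll',p,'world saw deg',np.degrees(p[2])+r0[2],'cost',best.cost,len(bot_),len(ins))
S=p0+Ry.apply([p[0],p[1],-p[3]]);print('saw origin',S)
b=cv2.resize(im[oy:oy+150,ox:ox+200,::-1],None,fx=4,fy=4,interpolation=cv2.INTER_CUBIC)
def dr(X,col,world=False):
    X=np.array(X); X=X if world else rot(p).apply(X)+S
    cv2.polylines(b,[np.int32((proj(m,X)-[ox,oy]+.5)*4)],1,col)
t=np.linspace(0,6.3,60)
circ=lambda r,z:np.c_[r*np.cos(t),r*np.sin(t),0*t+z]
def cross(z,L,w,r0,th=0):
    X=[]
    for k in range(4):
        c,s=np.cos(th+k*np.pi/2),np.sin(th+k*np.pi/2)
        for l,v in((L,-w),(L,w),(r0,w)): X.append([c*l-s*v,s*l+c*v,z])
    return np.array(X)
dr(cross(.007,.0137,.00425,.0079),(255,0,0));dr(circ(.0255,.045),(255,255,0));dr(circ(.0255,0),(255,255,0));dr(circ(.0225,.007),(0,255,0))
if len(sys.argv)>2:
    x,y,a=map(float,sys.argv[2:5])
    for q,c in((cross(.172,.0125,.003,.0074,np.radians(a)),(255,0,255)),(circ(.0205,.165),(0,255,0)),(circ(.0035,.205),(255,255,255))): dr(q+[x,y,0],c,True)
cv2.imwrite(f'pics/{name}_g.png',b)
E
python3 j4.py h2 .4965 .147 -5
```

```text
tool-frame x,y,angle,drop,pitch,roll [-0.0031 -0.0004 -0.7475  0.184   0.0006  0.0191] world saw deg -5.59301203351982 cost 15.495427695281625 27 27
saw origin [0.4789 0.1396 0.2597]
```

View pics/h2_g.png

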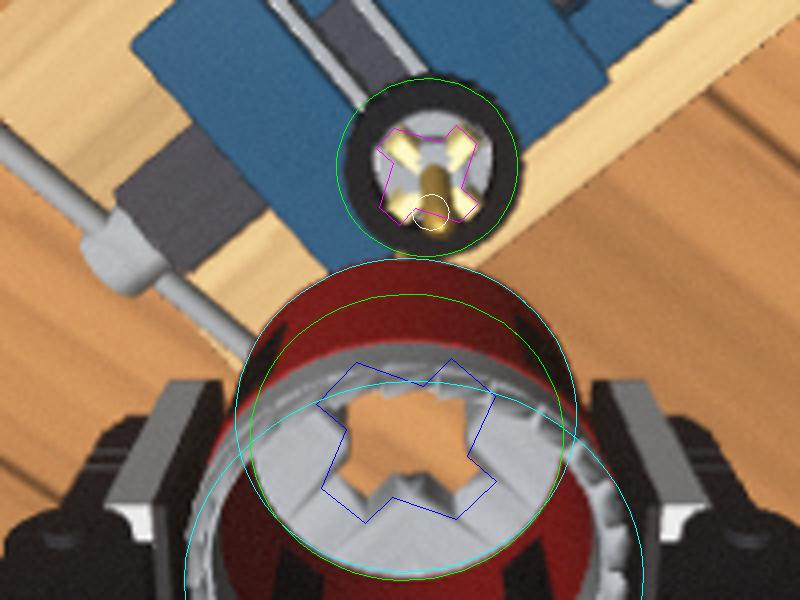

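The circles now overlay exactly, so the saw is level at TCP −184 mm. Its angle of −5.6° matches the splines at about −5°, and only my drawn outline was skewed. The arbor's splines centre at crop (434,176), so the relative shift is about (+18.6, +6.8) mm. I'll go over the pilot, then look again with it inside the bore.

Call:
{"api": "move_arm", "payload": {"jaw": [0.55,0.55,0.55,0.55,0.55,0.55,0.55,0.55,0.55,0.55], "delta_pos": [[0.0096,0.0038,0],[0.009,0.003,0],[0,0,-0.01],[0,0,-0.01],[0,0,-0.01],[0,0,-0.01],[0,0,0],[0,0,0],[0,0,0],[0,0,0]], "yaw": [0,0,0,0,0,0,0,0,0,0]}}

```text
time: 10.33
ee_pos: [0.4996, 0.1485, 0.4044]
tcp_rot: [180.0, -0.1, 37.2]
wrist_force: [0.0, 0.2, -2.1]
opening: 0.0496
grasp_force: 62.7
```

Call:
{"api": "move_arm", "payload": {"jaw": [0.55,0.55,0.55,0.55,0.55,0.55,0.55,0.55,0.55,0.55], "delta_pos": [[0,0,-0.008],[0,0,-0.008],[0,0,-0.006],[0,0,-0.004],[0,0,0],[0,0,0],[0,0,0],[0,0,0],[0,0,0],[0,0,0]], "yaw": [0,0,0,0,0,0,0,0,0,0]}}

```text
time: 11.17
ee_pos: [0.4996, 0.1485, 0.3779]
tcp_rot: [180.0, -0.0, 37.2]
wrist_force: [-0.5, 0.3, -1.7]
opening: 0.0499
grasp_force: 62.8
```

```bash
python3 j2.py h3; python3 - <<'E'
from h import *
b=cv2.imread('pics/h3.png')[192:292,176:326];cv2.imwrite('pics/h3c.png',cv2.resize(b,None,fx=5,fy=5,interpolation=cv2.INTER_CUBIC))
E
```

```text
[0.4996 0.1485 0.3779] [179.9902  -0.0231  37.232 ] 11.1667 drift [-0.     -0.     -0.0001] [-0.1388 -0.3662 -1.86  ]
```

View pics/h3c.png

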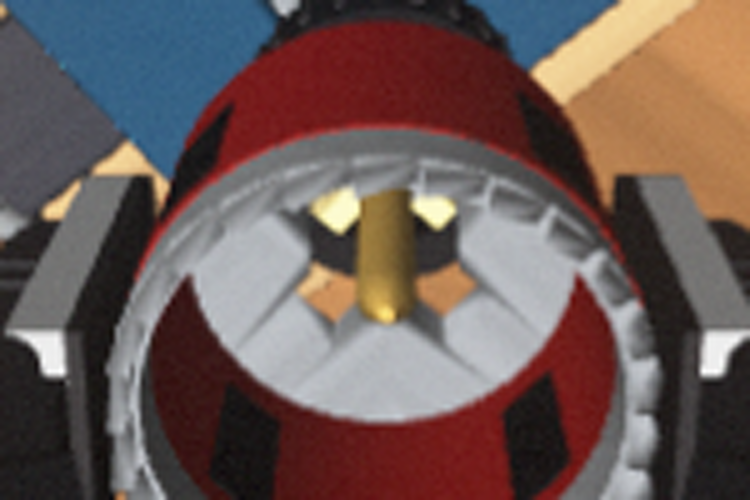

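The pilot stands inside the bore with its tip at crop (388,320). Two bright splines at (337,208) and (435,208) show through the far keyways. I'll compute the remaining offset from the same frame.

```bash
python3 - <<'E'
from h import *
import json
np.set_printoptions(precision=4,suppress=True)
J=json.load(open('h3.json'));m,p0=J['m'],np.array(J['p']);y=np.radians(J['r'][2]);c,s=np.cos(y),np.sin(y)
W=lambda d:p0[:2]+np.array([c*d[0]-s*d[1],s*d[0]+c*d[1]]);T=lambda d:np.array([c*d[0]+s*d[1],-s*d[0]+c*d[1]])
S=W([-.0031,-.0004]);print('saw seen',S)
px=lambda x,y:(176+x/5-.4,192+y/5-.4)
t=atz(m,px(388,320),.213)[:2];print('tip',t,'tip-saw toolframe',T(t-S))
im=cv2.imread('pics/h3.png')[:,:,::-1].copy()
b=cv2.resize(im[192:292,176:326,::-1],None,fx=5,fy=5,interpolation=cv2.INTER_CUBIC)
for n,x,yy in(('L',337,208),('R',435,208)):
    q=atz(m,px(x,yy),.1715)[:2];print(n,q,T(q-S))
# plate circle fit in this frame with saw level
from scipy.optimize import least_squares
hsv=cv2.cvtColor(im,cv2.COLOR_RGB2HSV).astype(int);red=((hsv[...,0]<6)|(hsv[...,0]>172))&(hsv[...,1]>140)
z=p0[2]-.184;A=[];B=[]
for u in range(226,280,2):
    k=np.where(red[258:290,u])[0]; A.append(atz(m,(u,258+k[0]-.5),z+.007)[:2])
    k=np.where(red[190:225,u])[0]; B.append(atz(m,(u,190+k[0]-.5),z)[:2])
A=np.array(A);B=np.array(B)
r=least_squares(lambda q:np.r_[np.hypot(*(A-q).T)-.0225,np.hypot(*(B-q).T)-.0255],S,loss='soft_l1',f_scale=.0003)
print('circle saw',r.x,np.sqrt(2*r.cost/54),'tip-saw world',t-r.x,'tool',T(t-r.x))
E
```

```text
saw seen [0.4974 0.1463]
tip [0.4963 0.1447] tip-saw toolframe [-0.0019 -0.0006]
L [0.4878 0.1468] [-0.0074  0.0061]
R [0.4959 0.1361] [-0.0074 -0.0072]
circle saw [0.4976 0.1465] 0.00018525598802895523 tip-saw world [-0.0012 -0.0018] tool [-0.0021 -0.0007]
```

Call:
{"api": "move_arm", "payload": {"jaw": [0.55,0.55,0.55,0.55,0.55,0.55,0.55,0.55,0.55,0.55], "delta_pos": [[-0.0007,-0.0012,-0.004],[0,0,-0.005],[0,0,-0.005],[0,0,-0.003],[0,0,0],[0,0,0],[0,0,0],[0,0,0],[0,0,0],[0,0,0]], "yaw": [0,0,0,0,0,0,0,0,0,0]}}

```text
time: 12.05
ee_pos: [0.4989, 0.1473, 0.3609]
tcp_rot: [180.0, -0.0, 37.2]
wrist_force: [0.5, -0.7, -2.0]
opening: 0.0493
grasp_force: 62.8
```

Call:
{"api": "move_arm", "payload": {"jaw": [0.55,0.55,0.55,0.55,0.55,0.55,0.55,0.55], "delta_pos": [[0,0,-0.002],[0,0,-0.002],[0,0,-0.002],[0,0,-0.001],[0,0,0],[0,0,0],[0,0,0],[0,0,0]], "yaw": [0,0,0,0,0,0,0,0]}}

```text
time: 12.72
ee_pos: [0.4989, 0.1473, 0.3538]
tcp_rot: [180.0, -0.0, 37.2]
wrist_force: [0.6, -0.1, -2.2]
opening: 0.0494
grasp_force: 62.8
```

Call:
{"api": "move_arm", "payload": {"jaw": [0.55,0.55,0.55,0.55,0.55,0.55], "delta_pos": [[0,0,-0.001],[0,0,-0.001],[0,0,-0.001],[0,0,-0.001],[0,0,0],[0,0,0]], "yaw": [0,0,0,0,0,0]}}

```text
time: 13.22
ee_pos: [0.4989, 0.1473, 0.3496]
tcp_rot: [-180.0, 0.0, 37.2]
wrist_force: [0.3, -0.8, -3.0]
opening: 0.0494
grasp_force: 63.0
```

It has meshed freely with no side force. Now I press it home.

Call:
{"api": "move_arm", "payload": {"jaw": [0.55,0.55,0.55,0.55,0.55,0.55,0.55,0.55], "delta_pos": [[0,0,-0.002],[0,0,-0.002],[0,0,-0.0015],[0,0,0],[0,0,0],[0,0,0],[0,0,0],[0,0,0]], "yaw": [0,0,0,0,0,0,0,0], "force": 90}}

```text
time: 13.88
ee_pos: [0.4987, 0.1473, 0.3454]
tcp_rot: [180.0, -0.1, 37.2]
wrist_force: [-3.5, -1.1, 9.4]
opening: 0.0489
grasp_force: 92.4
```

Call:
{"api": "move_arm", "payload": {"jaw": [0.55,0.55,0.55,0.55,0.55,0.55,0.55,0.55], "delta_pos": [[0,0,-0.001],[0,0,-0.001],[0,0,0],[0,0,0],[0,0,0],[0,0,0],[0,0,0],[0,0,0]], "yaw": [0,0,0,0,0,0,0,0]}}

```text
time: 14.55
ee_pos: [0.4985, 0.1472, 0.3445]
tcp_rot: [180.0, -0.1, 37.2]
wrist_force: [-6.1, -1.7, 16.8]
opening: 0.0489
grasp_force: 93.7
```

Call:
{"api": "move_arm", "payload": {"jaw": [0.55,0.55,0.55,0.55,0.55,0.55,0.55,0.55,0.55,0.55], "delta_pos": [[-0.0006,-0.0002,-0.001],[0,0,0],[0,0,0],[0,0,0],[0,0,0],[0,0,0],[0,0,0],[0,0,0],[0,0,0],[0,0,0]], "yaw": [0,0,0,0,0,0,0,0,0,0]}}

```text
time: 15.38
ee_pos: [0.4982, 0.1471, 0.3445]
tcp_rot: [179.9, -0.3, 37.2]
wrist_force: [-5.2, -1.4, 20.2]
opening: 0.0489
grasp_force: 94.2
```

```bash
python3 j2.py h5; python3 j2.py h6; python3 - <<'E'
from h import *
a=cv2.imread('pics/h6.png')[180:300,176:326];a=cv2.resize(a,(500,400),interpolation=cv2.INTER_CUBIC)
im=camera('side')[:,:,::-1][80:180,160:260];b=cv2.resize(im,(300,300),interpolation=cv2.INTER_CUBIC)
b=cv2.copyMakeBorder(b,0,100,0,0,cv2.BORDER_CONSTANT);cv2.imwrite('pics/end.png',np.hstack([a,b]))
E
```

```text
[0.4982 0.1471 0.3445] [179.9088  -0.2645  37.2331] 15.3833 drift [-0.  0. -0.] [-5.6492 -1.388  21.4715]
[0.4982 0.1471 0.3445] [179.9073  -0.2646  37.2333] 15.4333 drift [ 0. -0. -0.] [-5.0619 -1.33   21.7001]
```

View pics/end.png

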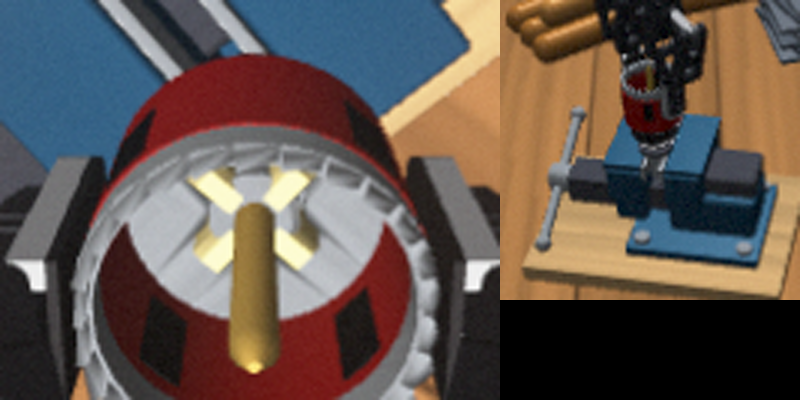

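The four splines stand through the keyways, with the pilot upright at crop (253,360). Pushing further doesn't lower the TCP (0.3445), so it is at a hard stop. I'll check height and level with a circle fit before handing in.

```bash
sed 's/(cr(hit(D,p,0))\*cr(hit(D,p,.007))-tgt)\*.7,//; s#(p\[3\]-.1845)/.004#(p[3]-.1845)/.01#; s#range(ox+75,ox+128,2)#[u for u in range(ox+64,ox+138,2) if abs(u-252)>11]#' j4.py > j5.py; python3 j5.py h2; python3 j5.py h6
```

```text
tool-frame x,y,angle,drop,pitch,roll [-0.0022 -0.0003 -0.3235  0.1822 -0.0497  0.0282] world saw deg 18.698727129866125 cost 13.245055172767264 27 25
saw origin [0.4795 0.1402 0.2614]
tool-frame x,y,angle,drop,pitch,roll [-0.0017 -0.0005 -0.8514  0.1827 -0.0261  0.002 ] world saw deg -11.546776285257202 cost 11.678569096510865 27 25
saw origin [0.4972 0.1457 0.1619]
```

```bash
python3 -c "
from workcell import bot
print(bot.job_done())"
```

```text
the job is handed in; nothing more can be done
None
```

The 51 mm red saw is meshed on the arbor's splines and held pressed home against the collar, with about 21 N down and a 94 N grip. The job is handed in at about 15.5 s; no verdict came back, and the bystanders were not re-measured at the end.

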